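# Click two keys of the hooded scanner console

## Task

Start the scanner at its hooded console: press the round key only until you feel it click and let it come back up, then do the same with the oblong key. Do not push either key on past its click towards the stop, do not press the square key in the row, and leave the things lying round the console where they are.

Things in the scene. Friction and masses are not known exactly. Their poses are not given: they have to be found in the camera images.
- console: Grey hooded console fixed on the table, 280 x 185 mm, 247 mm high; three black keys in a row 78 mm apart, in any order. Origin on the table under the middle of the row; x level towards the console's back, y along the row, z up. The key plate slopes 30 degrees, its normal (-0.5, 0, 0.866) in this frame, 75 mm high at the row. Keys are pressed against that normal
- hood_edge (a point): middle of the front lower edge of the console's steel hood, 238 mm above the table and 12 mm nearer the front than the key row. A hand straight down over the keys meets the hood: come from the front along the plate's normal, tilted 30 degrees
- round_key_top (a point): centre of the flat top of the round key (a round disc cap, 30 mm in diameter), 9 to 29 mm out from the plate at the start; moves with the cap; axes parallel to the console's. The cap first sinks through dead play, 0 to 10 mm, unmarked and different each time, under less than 1 N; this play does not spring back. How deep the dome sits also differs
- round_dome (a joint): how far the dome under the round key is pushed in (m), 0 at rest, dead play not counted. Its force climbs over about 2 mm to a peak of 4.5 to 7 N, different each time, then drops by about half over the next 4 mm: that drop is the click. Further in it stiffens to a stop at 9 mm. Let go, it lifts the cap back by the dome's own travel
- square_key_top (a point): centre of the flat top of the square key (a square cap, 28 x 28 mm), 9 to 29 mm out from the plate at the start; moves with the cap; axes parallel to the console's. The cap first sinks through dead play, 0 to 10 mm, unmarked and different each time, under less than 1 N; this play does not spring back. How deep the dome sits also differs
- square_dome (a joint): how far the dome under the square key is pushed in (m), 0 at rest, dead play not counted. Its force climbs over about 2 mm to a peak of 4.5 to 7 N, different each time, then drops by about half over the next 4 mm: that drop is the click. Further in it stiffens to a stop at 9 mm. Let go, it lifts the cap back by the dome's own travel
- bar_key_top (a point): centre of the flat top of the bar key (an oblong cap, 46 mm along the row of keys and 20 mm up the slope), 9 to 29 mm out from the plate at the start; moves with the cap; axes parallel to the console's. The cap first sinks through dead play, 0 to 10 mm, unmarked and different each time, under less than 1 N; this play does not spring back. How deep the dome sits also differs
- bar_dome (a joint): how far the dome under the bar key is pushed in (m), 0 at rest, dead play not counted. Its force climbs over about 2 mm to a peak of 4.5 to 7 N, different each time, then drops by about half over the next 4 mm: that drop is the click. Further in it stiffens to a stop at 9 mm. Let go, it lifts the cap back by the dome's own travel
- phone_handset: black cordless handset, 158 x 48 x 26 mm, lying to the right; origin under its middle
- eraser: white eraser, 22 x 56 x 12 mm, in front of the console; origin under its middle
- loupe: black eyepiece loupe, 41 mm wide, 38 mm high, to the left; origin under its middle
- wax_block: yellowish block, 56 x 38 x 20 mm, to the left; origin under its middle

How it is judged (in metres and radians):
On the way, in this order (a step that is already met when the one before it is completed fails the run):
1. the round key has been pressed past its click, the oblong key not yet (value of joint round_dome above 0.0032 m and value of joint bar_dome below 0.002 m), for 0.02 s.
2. the round key has come back up (value of joint round_dome below 0.0008 m), for 0.1 s.
3. the oblong key has been pressed past its click, the round key being up (value of joint bar_dome above 0.0032 m and value of joint round_dome below 0.002 m), for 0.02 s.
At the end, for the whole second after the job is handed in: After the clicks, first round then oblong (each dome pushed in more than 3.2 mm and never more than 7.5 mm), the domes of all three keys are back up within 0.8 mm of rest (value of joint each of round_dome, square_dome, bar_dome below 0.0008 m); the robot touches nothing.
It fails at once if a key was pushed on past its click towards the stop (dome more than 7.5 mm in) (value of joint any of round_dome, bar_dome above 0.0075 m).
It fails at once if the square key's dome was pressed (more than 1.5 mm) (value of joint square_dome above 0.0015 m).
It fails at once if something lying round the console was shifted by more than 30 mm (distance of any of phone_handset, eraser, loupe, wax_block from where it was at the start of the episode above 0.03 m).
It also fails if it takes over 58 s, if anything falls off the work surface, if the arm or the gripper's body presses on something with over 40 N, if the wrist force passes 120 N, or if a joint passes its speed limit or range.

## Robot

A 7-joint arm with a two-finger parallel gripper is mounted at the origin on the work surface; the furniture and walls round the work are solid. World frame = base frame: x ahead of the robot, y to its left, z up, the work surface at z = 0. Lengths are in mm, angles in rad, forces in N, time in s.
With the tool pointing down it reaches from about 400 to 850 mm from the base axis. Payload 4.4 kg.
Tool frame: the origin (TCP) lies on the front face of the gripper's body, between the roots of the fingers; the fingertips stand 97 mm ahead of it and the grasp point (between the pads) lies 78 mm ahead of it; z points along the fingers, y is the line along which they close (so a half turn about z gives the same grasp; the last joint's range is limited). The gripper opens to 94 mm and grips with 3 to 60 N. Pads are 16 mm wide; open, the fingers measure 119 mm over their backs; the gripper's body (75 mm by 177 mm) begins 78 mm behind the grasp point.
Start: joints at [1.137, 0.628, 0.038, 1.517, -0.027, 0.996, -0.02], TCP at [233.742, -606.533, 302.678] pointing down, gripper open.
Joint ranges: [-3.06, 3.06], [-0.37, 2.12], [-1.25, 1.32], [0.18, 2.47], [-1.1, 4.24], [0.23, 1.98], [-2.94, 2.94]. Speed limits (rad/s): [2.57, 2.57, 3.14, 3.14, 3.14, 3.14, 3.14].

## Interface

Orientations are given as a unit quaternion [w, x, y, z].
In Python, from workcell import sensors, imaging, ticket gives the robot as it stands.
- The arm moves only by the shell command python3 -m pendant 'ROWS' [FORCE]. ROWS is text: rows parted by semicolons, each of 7 numbers parted by spaces: the closure, from 0 (fully open) to 1 (shut), then the shift along the tool's x, y, z in m, then the turn, a rotation vector about the tool's x, y, z in rad. In form: hand x y z ax ay az; .... A call has 1 to 5 rows; each row shifts and turns the commanded pose from where the row before left it, along the tool's axes as they then stand; what a row does not reach is not made up. A row lasts 1/12 s, in which the tool goes at most 41.7 mm and 7.16 degrees, less where a joint would pass 70% of its speed; a pose out of reach is approached as far as the arm can. A call with a gripper value outside its range is refused whole. The fingers move at their own pace and stop on an object; FORCE is the grip in N (left out, the last holds). Time passes only in rows, so rows that do not move let the fingers close. It gives the time, the measured TCP pose, the force, the opening and the grip force at its end, in the units of the state.
- sensors.get_state(): the state, without advancing time (a new reading comes with each control period).
- imaging.snapshot(name): name is "scene" or "top" or "wrist"; returns the picture (384x512x3 uint8, red, green, blue); there is no depth.
- imaging.camera_params(name): a dict with "mtx" (3x3 intrinsics, pixels), "world_from_camera" (4x4, takes a point from camera to world coordinates). Camera axes: x right, y down, z forward; pixel columns grow to the right and rows downward; lengths in mm; the calibration is good to about 2 mm. A picture is of the moment at which its call begins: read the wrist's pose just before it. camera_params takes no time and is no camera call; for the wrist camera it gives the pose at the moment of the call.
- ticket.hand_in(): hands the job in; it is judged then, once.
The state is a dict: "clock": time; "q": joint angles; "dq": joint speeds; "joint_efforts": joint torques, N m; "tcp_pos": TCP position; "tcp_rot": TCP orientation; "force": force on the tool from outside, world axes, zero at the start; "moment": the same for the moment, N m; "finger_gap": finger opening in mm; "grip_force": force on a finger pad.
Only numpy, scipy, OpenCV 4.12 (cv2) and the standard library are available. Lean on these libraries where they do the work, as an engineer would, in place of code of your own. Each camera call takes 0.05 s, during which the arm holds its last target. There are 200 camera calls.

## Working session

There is one attempt and no reset: what is moved stays moved. The work goes in short steps, Python scripts to look and compute and a shell command to move; the robot and the scene stay as the last step left them, time stands still between calls to the robot, and variables do not carry over. Pictures are saved under pics/ and viewed, at most 10 in all, crops included, and the job is handed in when it is done.

```bash
mkdir -p pics; ls; python3 - <<'E'
from workcell import sensors, imaging
import cv2
s=sensors.get_state(); print({k:s[k] for k in('clock','tcp_pos','tcp_rot','force','finger_gap')})
for n in("scene","top"):
    im=imaging.snapshot(n); cv2.imwrite(f"pics/{n}0.png",im[:,:,::-1]); p=imaging.camera_params(n); print(n,p)
E
```

```text
pics
{'clock': 0.0, 'tcp_pos': array([ 233.59906733, -606.07068076,  301.76658831]), 'tcp_rot': array([-9.04674533e-04,  9.83133137e-01,  1.82888998e-01, -1.76139817e-04]), 'force': array([ 0.76333588,  0.23540341, -0.92009145]), 'finger_gap': 93.97286404263558}
scene {'mtx': array([[398.61416288,   0.        , 259.92867945],
       [  0.        , 398.61416288, 195.04674487],
       [  0.        ,   0.        ,   1.        ]]), 'world_from_camera': array([[-5.23996607e-01, -5.94402674e-01,  6.10010669e-01,
        -1.36783924e+02],
       [-8.51689108e-01,  3.71810324e-01, -3.69300347e-01,
         2.97658575e+02],
       [-7.29515053e-03, -7.13051571e-01, -7.01073632e-01,
         9.30433096e+02],
       [ 0.00000000e+00,  0.00000000e+00,  0.00000000e+00,
         1.00000000e+00]])}
top {'mtx': array([[361.05577198,   0.        , 253.39420977],
       [  0.        , 361.05577198, 182.84696493],
       [  0.        ,   0.        ,   1.        ]]), 'world_from_camera': array([[ 1.56877907e-01, -9.62855289e-01,  2.19770367e-01,
         2.37641137e+02],
       [-9.87612348e-01, -1.53696726e-01,  3.16095954e-02,
        -1.49478025e+02],
       [ 3.34251986e-03, -2.22006776e-01, -9.75039394e-01,
         1.38562086e+03],
       [ 0.00000000e+00,  0.00000000e+00,  0.00000000e+00,
         1.00000000e+00]])}
```

View pics/scene0.png

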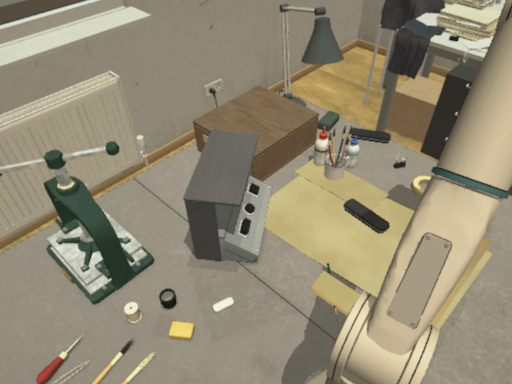

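View pics/top0.png

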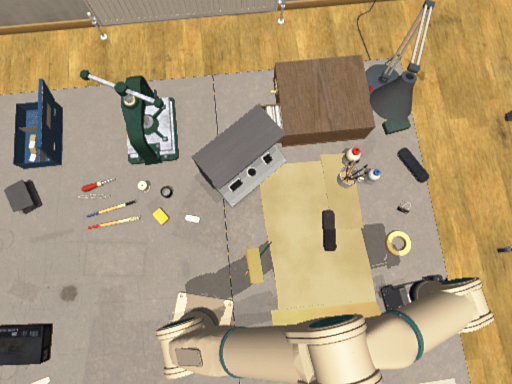

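The scene picture shows the console at about (230,195), with its keys at (253,189), (249,208) and (245,227). The top picture shows the keys at about (236,186), (251,171) and (266,159). I'll zoom in to tell their shapes apart.

```bash
python3 - <<'E'
import cv2,numpy as np
a=cv2.imread("pics/scene0.png")[165:265,180:280]; b=cv2.imread("pics/top0.png")[100:215,185:300]
f=lambda x:cv2.resize(x,(400,400),interpolation=cv2.INTER_CUBIC)
cv2.imwrite("pics/crop.png",np.hstack([f(a),f(b)]))
for n,(x0,x1,y0,y1) in {"scene":(225,275,175,245),"top":(225,280,145,200)}.items():
    g=cv2.cvtColor(cv2.imread(f"pics/{n}0.png"),cv2.COLOR_BGR2GRAY)[y0:y1,x0:x1]
    k,l,s,c=cv2.connectedComponentsWithStats((g<50).astype(np.uint8))
    for i in range(1,k):
        if s[i,4]>10: print(n,s[i]+[x0,y0,0,0,0],c[i]+[x0,y0])
E
```

```text
scene [250 184   9  10  63] [253.71428571 188.73015873]
scene [245 204   9   9  56] [249.33928571 207.98214286]
scene [241 219   9  16  98] [244.96938776 226.34693878]
top [264 155   8   8  40] [267.25  158.625]
top [249 169   6   6  31] [251.4516129  171.58064516]
top [231 180  11  11  56] [235.57142857 184.92857143]
```

View pics/crop.png

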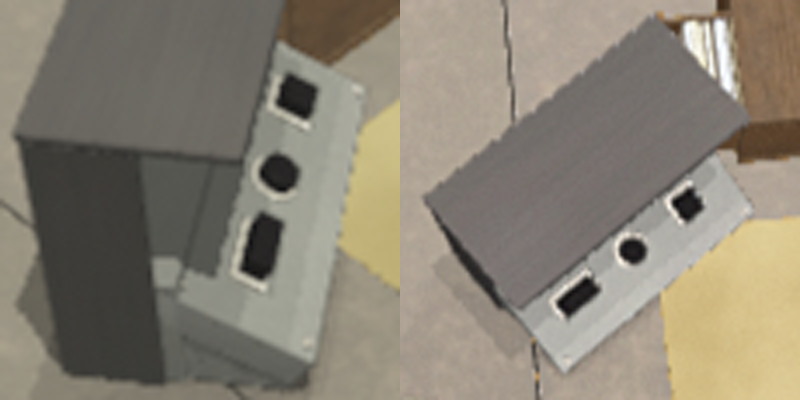

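The left crop (scene) shows the square key at the top (253.7,188.7), round in the middle (249.3,208) and bar at the bottom (245,226.3). The right crop (top view) shows the bar at (235.6,184.9), round at (251.5,171.6) and square at (267.3,158.6). I'll triangulate them.

```bash
cat > h.py <<'E'
import numpy as np
from workcell import sensors, imaging
def ray(p,uv):
    T=np.array(p["world_from_camera"]);d=T[:3,:3]@np.linalg.solve(p["mtx"],[uv[0],uv[1],1]);return T[:3,3],d/np.linalg.norm(d)
def tri(rs):
    A=[np.eye(3)-np.outer(d,d) for o,d in rs]
    x=np.linalg.solve(sum(A),sum(a@o for a,(o,d) in zip(A,rs)))
    return x,[np.linalg.norm(a@(x-o)).round(1) for a,(o,d) in zip(A,rs)]
E
python3 - <<'E'
from h import *
S,T=imaging.camera_params("scene"),imaging.camera_params("top")
P={}
for n,a,b in [("bar",(244.97,226.35),(235.57,184.93)),("round",(249.34,207.98),(251.45,171.58)),("square",(253.71,188.73),(267.25,158.63))]:
    x,r=tri([ray(S,a),ray(T,b)]); P[n]=x; print(n,x.round(1),r)
y=P["bar"]-P["square"]; print(np.linalg.norm(y), np.degrees(np.arctan2(y[1],y[0])))
# x axis: y rotated -90 => back
yaw=np.arctan2(y[1],y[0])-np.pi/2; print("yaw",np.degrees(yaw))
E
```

```text
bar [511.3 -44.4  89.6] [np.float64(0.5), np.float64(0.5)]
round [572.3 -93.9  82.1] [np.float64(0.8), np.float64(0.8)]
square [ 629.9 -144.2   88.1] [np.float64(0.2), np.float64(0.2)]
155.0420684695991 139.90671218446926
yaw 49.90671218446925
```

```bash
cat >> h.py <<'E'
from scipy.spatial.transform import Rotation as R
yaw=np.radians(49.9)
C=R.from_euler("z",yaw).as_matrix()
N=C@[-.5,0,.866025]
Rt=C@np.array([[.866025,0,.5],[0,-1,0],[.5,0,-.866025]])  # target tool orientation
P=dict(bar=np.array([511.3,-44.4,89.6]),round=np.array([572.3,-93.9,82.1]),square=np.array([629.9,-144.2,88.1]))
def cur():
    s=sensors.get_state();q=s["tcp_rot"];return s,np.array(s["tcp_pos"]),R.from_quat([q[1],q[2],q[3],q[0]])
def go(tgt):
    s,p,r=cur();print("turn",(r.inv()*R.from_matrix(Rt)).as_rotvec().round(4),"shift in target axes mm",(Rt.T@(tgt-p)).round(1),"in cur",(r.as_matrix().T@(tgt-p)).round(1))
E
python3 - <<'E'
from h import *
row0=(P["bar"]+P["round"]+P["square"])/3-C@[0,0,0]
for n in P: print(n, (C.T@(P[n]-P["round"])).round(1))
s,p,r=cur(); W=np.array(imaging.camera_params("wrist")["world_from_camera"])
print("cam in tool",(r.as_matrix().T@(W[:3,3]-p)).round(1),(r.as_matrix().T@W[:3,:3]).round(2), imaging.camera_params("wrist")["mtx"])
print(N); go(P["round"]+N*(97+90))
E
```

```text
bar [-1.4 78.5  7.5]
round [0. 0. 0.]
square [ -1.4 -76.5   6. ]
cam in tool [ 82.9  -0.3 -82.5] [[-0.   -0.96 -0.28]
 [ 1.   -0.    0.  ]
 [-0.   -0.28  0.96]] [[292.7498466    0.         257.47020366]
 [  0.         292.7498466  191.25181188]
 [  0.           0.           1.        ]]
[-0.32206181 -0.3824607   0.866025  ]
turn [ 0.1301  0.512  -0.4919] shift in target axes mm [418.4 -70.8 308.3] in cur [ 418.3 -311.    58.3]
```

```bash
python3 -m pendant '1 0 0 0 0.0186 0.0731 -0.0703; 1 0 0 0 0.0186 0.0731 -0.0703; 1 0 0 0 0.0186 0.0731 -0.0703; 1 0 0 0 0.0186 0.0731 -0.0703; 1 0 0 0 0.0186 0.0731 -0.0703' 20 && python3 -m pendant '1 0 0 0 0.0186 0.0731 -0.0703; 1 0 0 0 0.0186 0.0731 -0.0703; 1 0 0 0 0 0 0; 1 0 0 0 0 0 0'; python3 -c "
from h import *
go(P['round']+N*187)"
```

```text
clock: 0.52
tcp_pos: [233.2, -606.5, 302.8]
tcp_rot: [-0.079, 0.918, 0.349, 0.171]
force: [1.0, -0.5, -0.6]
finger_gap: 64.2
grip_force: 0.0
clock: 0.85
tcp_pos: [232.8, -606.9, 301.2]
tcp_rot: [-0.109, 0.877, 0.406, 0.234]
force: [0.9, -0.3, -0.1]
finger_gap: 37.4
grip_force: 0.0
turn [ 0.0008  0.0012 -0.0032] shift in target axes mm [419.7 -70.7 308.3] in cur [419.8 -72.3 307.7]
```

```bash
python3 -m pendant '1 .028 -.0047 .0205 0 0 0; 1 .028 -.0047 .0205 0 0 0; 1 .028 -.0047 .0205 0 0 0; 1 .028 -.0047 .0205 0 0 0; 1 .028 -.0047 .0205 0 0 0' && python3 -m pendant '1 .028 -.0047 .0205 0 0 0; 1 .028 -.0047 .0205 0 0 0; 1 .028 -.0047 .0205 0 0 0; 1 .028 -.0047 .0205 0 0 0; 1 0 0 0 0 0 0'; python3 -c "
from h import *
go(P['round']+N*187)"
```

```text
clock: 1.27
tcp_pos: [328.1, -457.1, 284.2]
tcp_rot: [-0.108, 0.876, 0.408, 0.234]
force: [0.7, 0.1, 0.1]
finger_gap: 4.1
grip_force: 0.0
clock: 1.68
tcp_pos: [404.8, -332.8, 269.8]
tcp_rot: [-0.111, 0.873, 0.412, 0.235]
force: [-0.3, 1.5, 0.5]
finger_gap: 0.1
grip_force: 0.0
turn [-0.0062 -0.0021  0.0095] shift in target axes mm [157.9 -25.8 120.9] in cur [157.9 -23.5 121.4]
```

```bash
python3 -m pendant '1 .026 -.0042 .02 0 0 0; 1 .026 -.0042 .02 0 0 0; 1 .026 -.0042 .02 0 0 0; 1 .026 -.0042 .02 0 0 0; 1 .026 -.0042 .02 0 0 0' && python3 -m pendant '1 .027 -.0042 .02 0 0 0; 1 0 0 0 0 0 0; 1 0 0 0 0 0 0'; python3 -c "
from h import *
import cv2
go(P['round']+N*187)
s,p,r=cur();W=imaging.camera_params('wrist');im=imaging.snapshot('wrist')[:,:,::-1];np.save('w1.npy',np.array(W['world_from_camera']))
cv2.imwrite('pics/w1.png',im)
T=np.array(W['world_from_camera'])
for n in P:
    c=T[:3,:3].T@(P[n]-T[:3,3]);print(n,(W['mtx']@c/c[2])[:2].round(1))
"
```

```text
clock: 2.1
tcp_pos: [490.6, -202.0, 247.2]
tcp_rot: [-0.107, 0.876, 0.408, 0.234]
force: [0.5, -0.6, -0.4]
finger_gap: 0.3
grip_force: 0.0
clock: 2.35
tcp_pos: [508.8, -172.7, 243.5]
tcp_rot: [-0.108, 0.875, 0.41, 0.234]
force: [-1.5, -0.6, -0.0]
finger_gap: 0.2
grip_force: 0.0
turn [-0.0006  0.0015  0.0055] shift in target axes mm [ 7.  -2.2  3.3] in cur [ 7.  -2.2  3.3]
bar [171.7 186.2]
round [255.3 187.2]
square [336.1 187.5]
```

View pics/w1.png

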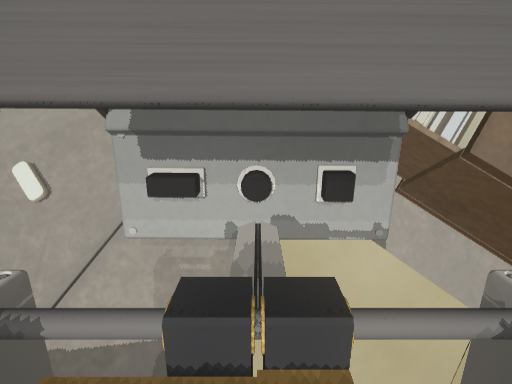

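The wrist picture shows the bar at (174,185), round at (257,186) and square at (339,186). The closed fingers end at about (258,225), and the hood's lower edge is level at row 105. All three keys fall within 3 px of where I predicted, so I'll refine with all three views.

```bash
python3 - <<'E'
from h import *
import cv2
W=imaging.camera_params("wrist");W=dict(mtx=W["mtx"],world_from_camera=np.load("w1.npy"));S,T=imaging.camera_params("scene"),imaging.camera_params("top")
g=cv2.cvtColor(cv2.imread("pics/w1.png"),cv2.COLOR_BGR2GRAY)[160:210,135:370]
k,l,s,c=cv2.connectedComponentsWithStats((g<50).astype(np.uint8))
b=sorted([(c[i]+[135,160]).tolist()+s[i].tolist() for i in range(1,k) if s[i,4]>150]);print(np.round(b,1))
for n,w,a,t in zip(["bar","round","square"],b,[(244.97,226.35),(249.34,207.98),(253.71,188.73)],[(235.57,184.93),(251.45,171.58),(267.25,158.63)]):
    x,r=tri([ray(W,w[:2]),ray(S,a),ray(T,t)]); print(n,x.round(1),r,"vs old (console)",(C.T@(x-P[n])).round(1))
    P[n]=x
y=P["bar"]-P["square"];print(np.linalg.norm(y),np.degrees(np.arctan2(y[1],y[0]))-90)
Q=P["round"];
for n in P:
    d=Rt.T@(P[n]-cur()[1]);print(n,"tip->key tool axes",(d-[0,0,97]).round(1))
E
```

```text
[[178.8 178.1  11.   13.   54.   23.  383. ]
 [258.7 178.4 107.   10.   29.   30.  199. ]
 [338.9 182.8 187.   11.   33.   30.  671. ]]
bar [516.  -43.7  85.6] [np.float64(5.8), np.float64(3.3), np.float64(3.4)] vs old (console) [ 3.6 -3.1 -4. ]
round [575.4 -92.6  81.6] [np.float64(6.0), np.float64(3.7), np.float64(2.5)] vs old (console) [ 3.  -1.6 -0.5]
square [ 631.8 -143.8   88. ] [np.float64(3.3), np.float64(1.8), np.float64(1.6)] vs old (console) [ 1.5 -1.2 -0.1]
153.12386603848992 49.15335638145993
bar tip->key tool axes [ 12.4 -78.7  92.2]
round tip->key tool axes [11.1 -1.7 96.1]
square tip->key tool axes [11.8 74.4 89.1]
```

The threshold split the caps, so I'll redo it with a looser mask.

```bash
python3 - <<'E'
from h import *
import cv2
W=imaging.camera_params("wrist");W=dict(mtx=W["mtx"],world_from_camera=np.load("w1.npy"));S,T=imaging.camera_params("scene"),imaging.camera_params("top")
g=cv2.cvtColor(cv2.imread("pics/w1.png"),cv2.COLOR_BGR2GRAY)[163:208,140:365]
print(g[23,100:136],g[5:42,117])
k,l,s,c=cv2.connectedComponentsWithStats(cv2.morphologyEx((g<75).astype(np.uint8),cv2.MORPH_OPEN,np.ones((5,5))))
b=sorted([(c[i]+[140,163]).tolist()+s[i].tolist() for i in range(1,k) if s[i,4]>300]);print(np.round(b,1))
for n,w,a,t in zip(["bar","round","square"],b,[(244.97,226.35),(249.34,207.98),(253.71,188.73)],[(235.57,184.93),(251.45,171.58),(267.25,158.63)]):
    x,r=tri([ray(W,w[:2]),ray(S,a),ray(T,t)]); print(n,x.round(1),r,"vs old (console)",(C.T@(x-P[n])).round(1))
    P[n]=x
    d=Rt.T@(P[n]-cur()[1]);print("tip->key tool axes",(d-[0,0,97]).round(1))
E
```

```text
[196  49  50  52  51  52  52  51  51  52  51  52  52  52  52  51  52  52
  52  51  51  51  50  51  52  51  51  51  51  49  48  73 153 197 206 179] [192 180  71  39  42  48  49  51  52  49  49  49  49  52  51  52  52  52
  52  51  52  52  52  52  51  51  52  53  51  52  52  50  48  58 103 149
 159]
[[ 172.9  184.5    6.    10.    54.    24.  1244. ]
 [ 255.9  185.5  101.     8.    30.    30.   735. ]
 [ 337.7  185.7  182.     8.    33.    31.   965. ]]
bar [512.2 -44.2  88.9] [np.float64(1.1), np.float64(1.1), np.float64(0.4)] vs old (console) [ 0.7 -0.5 -0.7]
tip->key tool axes [ 11.6 -81.2  87.9]
round [572.9 -93.6  82. ] [np.float64(1.1), np.float64(1.3), np.float64(0.3)] vs old (console) [ 0.6 -0.3 -0.1]
tip->key tool axes [ 9.2 -3.  94.5]
square [ 630.9 -144.2   87.8] [np.float64(1.4), np.float64(0.8), np.float64(0.7)] vs old (console) [ 0.6 -0.8 -0.3]
tip->key tool axes [11.  74.  88.9]
```

```bash
python3 -m pendant '1 .0035 -.001 .025 0 0 0; 1 .0035 -.001 .025 0 0 0; 1 .003 -.001 .025 0 0 0; 1 0 0 0 0 0 0; 1 0 0 0 0 0 0' ; cat > m.py <<'E'
from h import *
import sys
Q=dict(bar=[512.2,-44.2,88.9],round=[572.9,-93.6,82.])
s,p,r=cur();d=Rt.T@(np.array(Q[sys.argv[1]])-p)-[0,0,97]
print("t",s["clock"],"tip->key",d.round(1),"turn",(r.inv()*R.from_matrix(Rt)).as_rotvec().round(3),"F along N",round(float(N@s["force"]),2),"lat",(Rt.T@s["force"]).round(1)[:2])
E
python3 m.py round; python3 - <<'E'
from h import *
import cv2
cv2.imwrite('pics/w2.png',imaging.snapshot('wrist')[120:300,150:370,::-1].repeat(2,0).repeat(2,1))
E
```

```text
clock: 2.82
tcp_pos: [535.0, -139.4, 182.4]
tcp_rot: [-0.109, 0.876, 0.407, 0.234]
force: [0.0, -0.0, 0.5]
finger_gap: 0.5
grip_force: 0.0
t 2.8167 tip->key [ 1.3 -0.5 19.7] turn [ 0.     0.002 -0.001] F along N 0.43 lat [0.3 0. ]
```

View pics/w2.png

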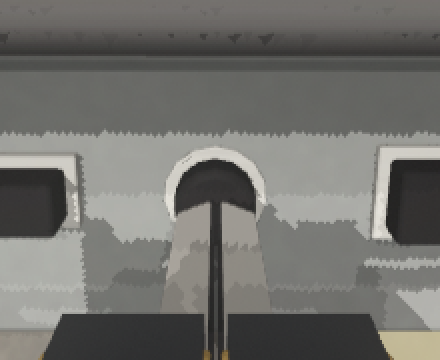

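The crop shows the closed fingertips at about (215,205), centred in front of the round cap at (215,185) and roughly 20 mm away. I'll approach, then press in small steps.

```bash
python3 -m pendant '1 .0005 0 .007 0 0 0; 1 0.0005 0 .007 0 0 0; 1 0 0 0 0 0 0; 1 0 0 0 0 0 0' >/dev/null; python3 m.py round
python3 -m pendant '1 0 0 .001 0 0 0; 1 0 0 0 0 0 0' >/dev/null; python3 m.py round
python3 -m pendant '1 0 0 .001 0 0 0; 1 0 0 0 0 0 0' >/dev/null; python3 m.py round
python3 -m pendant '1 0 0 .001 0 0 0; 1 0 0 0 0 0 0' >/dev/null; python3 m.py round
python3 -m pendant '1 0 0 .001 0 0 0; 1 0 0 0 0 0 0' >/dev/null; python3 m.py round
```

```text
t 3.2 tip->key [-0.8 -0.6  5.7] turn [0.001 0.001 0.001] F along N -0.14 lat [0.7 0.1]
t 3.3667 tip->key [-0.8 -0.7  4.7] turn [0.002 0.001 0.001] F along N 0.16 lat [0.6 0.2]
t 3.5333 tip->key [-0.8 -0.7  3.6] turn [0.002 0.001 0.001] F along N 0.33 lat [-0.2 -0.1]
t 3.7 tip->key [-0.8 -0.7  2.6] turn [0.001 0.001 0.001] F along N 2.91 lat [-0.3  0.4]
t 3.8667 tip->key [-0.8 -0.7  1.6] turn [0.001 0.001 0.001] F along N 4.86 lat [ 0.  -0.2]
```

```bash
python3 -m pendant '1 0 0 .0005 0 0 0; 1 0 0 0 0 0 0' >/dev/null; python3 m.py round
python3 -m pendant '1 0 0 .0005 0 0 0; 1 0 0 0 0 0 0' >/dev/null; python3 m.py round
python3 -m pendant '1 0 0 .0005 0 0 0; 1 0 0 0 0 0 0' >/dev/null; python3 m.py round
```

```text
t 4.0333 tip->key [-0.9 -0.7  1.2] turn [0.002 0.001 0.001] F along N 5.92 lat [-0.2 -0.2]
t 4.2 tip->key [-0.8 -0.7  0.6] turn [0.002 0.001 0.001] F along N 6.18 lat [-0.  -0.5]
t 4.3667 tip->key [-0.8 -0.7  0.1] turn [0.001 0.001 0.001] F along N 5.97 lat [-1.   0.2]
```

```bash
python3 -m pendant '1 0 0 .0005 0 0 0; 1 0 0 0 0 0 0' >/dev/null; python3 m.py round
python3 -m pendant '1 0 0 .0005 0 0 0; 1 0 0 0 0 0 0' >/dev/null; python3 m.py round
python3 -m pendant '1 0 0 .0005 0 0 0; 1 0 0 0 0 0 0' >/dev/null; python3 m.py round
```

```text
t 4.5333 tip->key [-0.8 -0.7 -0.4] turn [0.002 0.001 0.001] F along N 5.86 lat [-1.4  0.8]
t 4.7 tip->key [-0.8 -0.7 -1. ] turn [0.001 0.001 0.001] F along N 4.4 lat [-0.5  0.6]
t 4.8667 tip->key [-0.8 -0.7 -1.6] turn [0.001 0.001 0.001] F along N 3.68 lat [-0.7  0.4]
```

The force peaked at 6.2 N and fell to 3.7 N, so the round key has clicked. I'll retract and move over the bar key.

```bash
python3 -m pendant '1 0 0 -.004 0 0 0; 1 0 0 -.008 0 0 0; 1 0 0 -.01 0 0 0; 1 0 0 -.01 0 0 0; 1 0 0 0 0 0 0' >/dev/null; python3 m.py round
python3 -m pendant '1 0 -.026 0 0 0 0; 1 0 -.026 0 0 0 0; 1 0 -.026 0 0 0 0; 1 0 0 0 0 0 0; 1 0 0 0 0 0 0' >/dev/null; python3 m.py bar
python3 - <<'E'
from h import *
import cv2
cv2.imwrite('pics/w3.png',imaging.snapshot('wrist')[120:300,150:370,::-1].repeat(2,0).repeat(2,1))
E
```

```text
t 5.2833 tip->key [-1.1 -1.3 32.5] turn [0.004 0.001 0.001] F along N -0.22 lat [ 0.9 -0.1]
t 5.7 tip->key [ 1. -4. 24.] turn [0.    0.001 0.001] F along N 0.53 lat [ 0.3 -0.2]
```

View pics/w3.png

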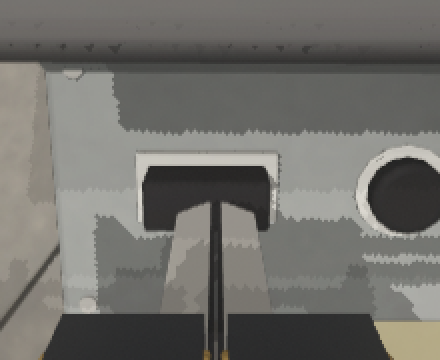

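The crop shows the bar cap spanning x 143–270 (centre 206) and the fingertips at 215. The tip is about 3.5 mm to the right, which matches the computed -4. I'll correct that and descend.

```bash
python3 -m pendant '1 .0005 -.0035 .008 0 0 0; 1 0.0005 0 .008 0 0 0; 1 0 0 0 0 0 0; 1 0 0 0 0 0 0' >/dev/null; python3 m.py bar
python3 -m pendant '1 0 0 .001 0 0 0; 1 0 0 0 0 0 0' >/dev/null; python3 m.py bar
python3 -m pendant '1 0 0 .001 0 0 0; 1 0 0 0 0 0 0' >/dev/null; python3 m.py bar
python3 -m pendant '1 0 0 .001 0 0 0; 1 0 0 0 0 0 0' >/dev/null; python3 m.py bar
```

```text
t 6.0833 tip->key [-0.  -2.2  7.5] turn [0.001 0.    0.001] F along N 0.55 lat [-0.1 -0.8]
t 6.25 tip->key [ 0.1 -1.8  6.9] turn [ 0.001 -0.     0.001] F along N 0.28 lat [-0.2 -0. ]
t 6.4167 tip->key [ 0.2 -1.7  5.9] turn [ 0.002 -0.     0.001] F along N -0.29 lat [0.4 0.9]
t 6.5833 tip->key [ 0.2 -1.6  4.8] turn [0.001 0.    0.001] F along N 0.42 lat [-0.4  0.5]
```

```bash
python3 -m pendant '1 0 -.0005 .001 0 0 0; 1 0 0 0 0 0 0' >/dev/null; python3 m.py bar
python3 -m pendant '1 0 -.0005 .001 0 0 0; 1 0 0 0 0 0 0' >/dev/null; python3 m.py bar
python3 -m pendant '1 0 0 .001 0 0 0; 1 0 0 0 0 0 0' >/dev/null; python3 m.py bar
```

```text
t 6.75 tip->key [ 0.2 -0.8  3.7] turn [0.001 0.    0.001] F along N 0.12 lat [0.6 0.4]
t 6.9167 tip->key [ 0.2 -0.5  2.9] turn [0.    0.    0.001] F along N 0.72 lat [0.1 0.9]
t 7.0833 tip->key [ 0.1 -0.7  2.2] turn [-0.     0.001  0.001] F along N 4.13 lat [ 0.3 -0.8]
```

```bash
python3 -m pendant '1 0 0 .0005 0 0 0; 1 0 0 0 0 0 0' >/dev/null; python3 m.py bar
python3 -m pendant '1 0 0 .0005 0 0 0; 1 0 0 0 0 0 0' >/dev/null; python3 m.py bar
python3 -m pendant '1 0 0 .0005 0 0 0; 1 0 0 0 0 0 0' >/dev/null; python3 m.py bar
```

```text
t 7.25 tip->key [ 0.1 -0.7  1.9] turn [-0.001  0.001  0.001] F along N 3.57 lat [-1.  -0.7]
t 7.4167 tip->key [ 0.1 -0.8  1.5] turn [-0.001  0.001  0.001] F along N 4.77 lat [-1.3  0.2]
t 7.5833 tip->key [ 0.  -0.8  1.1] turn [-0.002  0.001  0.001] F along N 5.69 lat [-1.6 -1.4]
```

```bash
python3 -m pendant '1 0 0 .0005 0 0 0; 1 0 0 0 0 0 0' >/dev/null; python3 m.py bar
python3 -m pendant '1 0 0 .0005 0 0 0; 1 0 0 0 0 0 0' >/dev/null; python3 m.py bar
python3 -m pendant '1 0 0 .0005 0 0 0; 1 0 0 0 0 0 0' >/dev/null; python3 m.py bar
```

```text
t 7.75 tip->key [ 0.  -0.9  0.7] turn [-0.002  0.001  0.001] F along N 5.41 lat [-2.5 -1.7]
t 7.9167 tip->key [ 0.  -1.   0.3] turn [-0.003  0.001  0.001] F along N 5.95 lat [-1.8 -2.8]
t 8.0833 tip->key [-0.  -1.  -0.1] turn [-0.003  0.001  0.001] F along N 5.73 lat [-2.5 -1.9]
```

```bash
python3 -m pendant '1 0 0 .0005 0 0 0; 1 0 0 0 0 0 0' >/dev/null; python3 m.py bar
python3 -m pendant '1 0 0 .0005 0 0 0; 1 0 0 0 0 0 0' >/dev/null; python3 m.py bar
python3 -m pendant '1 0 0 0 0 0 0; 1 0 0 0 0 0 0' >/dev/null; python3 m.py bar
```

```text
t 8.25 tip->key [-0.  -1.1 -0.5] turn [-0.004  0.001  0.001] F along N 5.14 lat [-2.2 -2.2]
t 8.4167 tip->key [-0.1 -1.2 -0.9] turn [-0.004  0.002  0.001] F along N 4.08 lat [-2.9 -2.1]
t 8.5833 tip->key [-0.1 -1.1 -0.9] turn [-0.004  0.001  0.001] F along N 4.46 lat [-3.1 -2.4]
```

```bash
python3 -m pendant '1 0 0 .0005 0 0 0; 1 0 0 0 0 0 0' >/dev/null; python3 m.py bar
python3 -m pendant '1 0 0 .0005 0 0 0; 1 0 0 0 0 0 0' >/dev/null; python3 m.py bar
```

```text
t 8.75 tip->key [-0.4 -1.6 -1.3] turn [-0.004  0.001  0.001] F along N 3.54 lat [-2.6 -2.6]
t 8.9167 tip->key [-0.7 -2.  -1.6] turn [-0.004  0.001  0.001] F along N 3.32 lat [-0.8 -2.3]
```

The force fell from about 5.9 N to 3.3 N, so the bar key has clicked too. I'll retract well clear.

```bash
python3 -m pendant '1 0 0 -.004 0 0 0; 1 0 0 -.008 0 0 0; 1 0 0 -.015 0 0 0; 1 0 0 -.02 0 0 0; 1 0 0 -.02 0 0 0' >/dev/null;python3 -m pendant '1 0 0 -.02 0 0 0; 1 0 0 0 0 0 0; 1 0 0 0 0 0 0;1 0 0 0 0 0 0' >/dev/null; python3 m.py bar
python3 - <<'E'
from h import *
import cv2
cv2.imwrite('pics/w4.png',imaging.snapshot('wrist')[:,:,::-1])
E
```

```text
t 9.6667 tip->key [-1.2 -2.7 85.2] turn [-0.003  0.001  0.002] F along N 0.42 lat [ 0.4 -0.6]
```

View pics/w4.png

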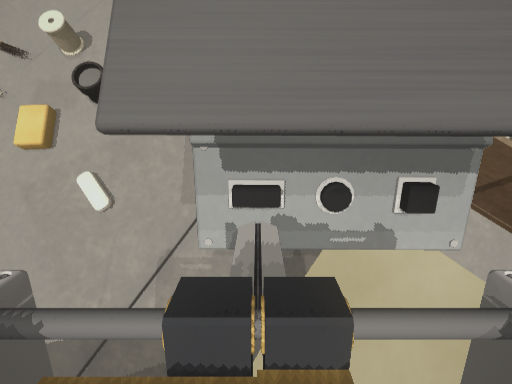

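The wrist picture shows the arm clear of the console, with the keys at (257,195), (335,195) and (418,197) and the loose things undisturbed. From where the force began to rise, both domes went in about 4.3–5.2 mm, which is inside the window.

```bash
python3 -c "
from workcell import ticket
print(ticket.hand_in())"
```

```text
the job is handed in; nothing more can be done
None
```

I pressed the round key and then the oblong key, each just past its click (force peaks about 6.2 N and 5.9 N), let both come back up, backed the arm clear and handed the job in at about 9.7 s; the hand-in returned no verdict.

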